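Set the grinder's speed thumbwheel to its working mark

ROBOT

A 6-joint arm with a two-finger parallel gripper is mounted at the origin on the work surface; the furniture and walls round the work are solid. World frame = base frame: x ahead of the robot, y to its left, z up, the work surface at z = 0. Lengths are in m, angles in rad, forces in N, time in s.
With the tool pointing down it reaches from about 0.275 to 0.975 m from the base axis. Payload 8.4 kg.
Tool frame: the origin (TCP) lies midway between the tips of the shut fingers; the grasp point (between the pads) lies 19 mm behind it; z points along the fingers, y is the line along which they close (so a half turn about z gives the same grasp; the last joint's range is limited). The gripper opens to 92 mm and grips with 3 to 60 N. Pads are 20 mm wide; open, the fingers measure 128 mm over their backs; the gripper's body (75 mm by 189 mm) begins 69 mm behind the grasp point.
Start: joints at [-1.197, 0.353, 1.633, -0, 1.155, -0.002], TCP at [0.229, -0.581, 0.215] pointing down, gripper open.
Joint ranges: [-2.63, 2.63], [-0.92, 2.1], [0.06, 2.66], [-1.3, 4.44], [0, 2.69], [-3.02, 3.02]. Speed limits (rad/s): [2.22, 2.22, 2.79, 3.14, 3.14, 3.14].

INTERFACE

Orientations are given as a 3x3 rotation matrix whose columns are the frame's x, y, z axes.
In Python, from bench import telemetry, cams, workorder gives the robot as it stands.
- The arm moves only by the tool jog_arm, never from a script. Its arguments are lists of equal length, an entry for each row: "linear": the shift along the tool's x, y, z in cm, a list of three; "turn": the turn, a rotation vector about the tool's x, y, z in rad, a list of three; "hand": the opening, from -1 (shut) to 1 (fully open). In form: {"linear": [[dx, dy, dz], ...], "turn": [[ax, ay, az], ...], "hand": [hand, ...]}. A call has 1 to 5 rows; each row shifts and turns the commanded pose from where the row before left it, along the tool's axes as they then stand; what a row does not reach is not made up. A row lasts 1/12 s, in which the tool goes at most 41.7 mm and 7.16 degrees, less where a joint would pass 70% of its speed; a pose out of reach is approached as far as the arm can. A call with a gripper value outside its range is refused whole. The fingers move at their own pace and stop on an object; the grip force is fixed at half the most. Time passes only in rows, so rows that do not move let the fingers close. It gives the time, the measured TCP pose, the force, the opening and the grip force at its end, in the units of the state.
- telemetry.read_state(): the state, without advancing time (a new reading comes with each control period).
- cams.read_camera(name): name is "side" or "top"; returns a dict with "color" (420x560x3 uint8, blue, green, red), "mtx" (3x3 intrinsics, pixels), "extrinsics" (4x4, takes a point from world to camera coordinates). Camera axes: x right, y up, looking along -z (the intrinsics and any distortion apply to the point x, -y, -z); pixel columns grow to the right and rows downward; lengths in m; the calibration is good to about 2 mm. A picture is of the moment at which its call begins. There is no depth.
- workorder.finish_job(): hands the job in; it is judged then, once.
The state is a dict: "time": time; "qpos": joint angles; "joint_vel": joint speeds; "joint_efforts": joint torques, N m; "ee_pos": TCP position; "tcp_rot": TCP orientation; "force": force on the tool from outside, world axes, zero at the start; "moment": the same for the moment, N m; "grip_width": finger opening in m; "gripper_force": force on a finger pad.
Only numpy, scipy, OpenCV 4.12 (cv2) and the standard library are available. Lean on these libraries where they do the work, as an engineer would, in place of code of your own. Each camera call takes 0.05 s, during which the arm holds its last target. There are 200 camera calls.

TASK

Set the bench grinder's speed: on the control box with the orange thumbwheel, roll the wheel away from the robot, with a fingertip on its rim, until the white line on the wheel is in line with the white index lines on the panel either side of the slot, then let go. Leave the other box's blue wheel (the work lamp's dimmer) as it is set.

Things in the scene. Friction and masses are not known exactly. Their poses are not given: they have to be found in the camera images.
- speed_box: Grey control box with black top panel, fixed, 130 mm (its x, pointing away from the robot) x 74 mm (its y) x 76 mm high, turned up to 20 degrees. Origin: centre of its underside, on the bench. A slot 72 x 24 mm, along x, in the middle of the panel shows the top of the ORANGE wheel. White index lines 4 mm wide run along y on either side of the middle of the slot. A like box has a blue wheel.
- speed_top (a point): Highest point of the orange wheel, unpressed: 90 mm above the box's origin, 14 mm above the panel. The wheel is 80 mm in diameter, 20 mm wide, axle along the box's y. Its mount is sprung: the whole wheel gives downward up to 8 mm (2 N to start, 6.5 N fully down; press 4 to 6 mm to roll it). Grips by friction, turns against 1 N at the rim, stays where left. This point is fixed on the box.
- speed_wheel (a joint): Angle of the orange wheel, rad: 0 when the white line across its rim (5 mm wide) is at the very top, in line with the index lines; negative with the line on the robot's side, where it starts (-0.72 to -0.42). Grows as the wheel's top is rolled along the box's +x, away from the robot: 40 mm of rim a radian. Stops at -0.85 and 0.85.
- lamp_mark (a point): Middle of the white line on the rim of the BLUE wheel (40 mm from its axle) of a second, otherwise equal control box, the lamp dimmer, which stands to the left or the right of the first. It is to stay as it is.

How it is judged:
By the outcome, as a careful person would: the job done as asked, in the order asked, and still so for the second after the job is handed in, with the robot touching nothing.
It also fails if it takes over 32 s, if anything falls off the work surface, if the arm or the gripper's body presses on something with over 40 N, if the wrist force passes 120 N, or if a joint passes its speed limit or range.

## Working session

There is one attempt and no reset: what is moved stays moved. The work goes in short steps, Python scripts to look and compute and a tool call to move; the robot and the scene stay as the last step left them, time stands still between calls to the robot, and variables do not carry over. Pictures are saved under pics/ and viewed, at most 10 in all, crops included, and the job is handed in when it is done.

Besides the shell and the picture viewer there is one more tool, called after "Emit:" as name(argument=value, ...) on one line, values as JSON. jog_arm: Moves the arm, as the interface text tells. Its arguments: {"type":"object","properties":{"linear":{"type":"array"},"turn":{"type":"array"},"hand":{"type":"array"}},"required":["linear","turn","hand"]}

```bash
mkdir -p pics; python3 - <<'E'
from bench import telemetry, cams
import cv2, numpy as np
s=telemetry.read_state(); print({k:np.round(s[k],3).tolist() for k in s})
for n in("top","side"):
    c=cams.read_camera(n); cv2.imwrite(f"pics/{n}0.png",c["color"]); print(n,c.keys(),c["mtx"].tolist(),np.round(c["extrinsics"],4).tolist())
a=[cv2.imread(f"pics/{n}0.png") for n in("top","side")]
E
```

```text
{'time': 0.0, 'qpos': [-1.197, 0.354, 1.634, -0.0, 1.155, -0.002], 'joint_vel': [0.0, 0.0, 0.002, -0.0, 0.001, 0.001], 'joint_efforts': [-0.005, -59.386, -33.423, 0.07, 0.023, -0.0], 'ee_pos': [0.229, -0.581, 0.214], 'tcp_rot': [[0.93, 0.367, -0.0], [0.367, -0.93, 0.001], [-0.0, -0.001, -1.0]], 'force': [-0.076, -0.116, 0.168], 'moment': [-0.001, 0.013, -0.008], 'gripper_force': 0.0, 'grip_width': 0.092}
top dict_keys(['color', 'mtx', 'extrinsics']) [[532.0987035080148, 0.0, 284.2591165200924], [0.0, 532.0987035080148, 203.82800649724473], [0.0, 0.0, 1.0]] [[-0.0223, -0.9994, 0.0269, -0.0134], [0.9954, -0.0197, 0.0939, -0.4703], [-0.0933, 0.0289, 0.9952, -1.0326], [0.0, 0.0, 0.0, 1.0]]
side dict_keys(['color', 'mtx', 'extrinsics']) [[477.4281568207865, 0.0, 280.5550386392352], [0.0, 477.4281568207865, 211.4570124383269], [0.0, 0.0, 1.0]] [[-0.9784, -0.2059, 0.0175, 0.4733], [0.1046, -0.4206, 0.9012, -0.1392], [-0.1782, 0.8836, 0.433, -0.7839], [0.0, 0.0, 0.0, 1.0]]
```

View pics/top0.png

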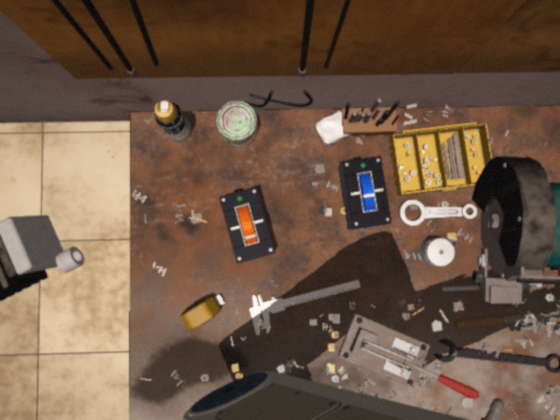

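View pics/side0.png

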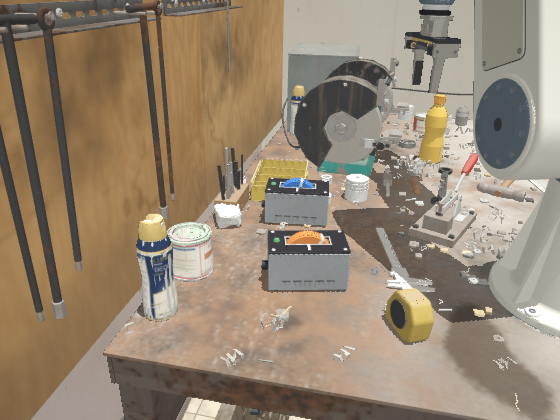

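The top view shows the orange-wheel box at about (246,225) and the blue one at (366,192), with clear space above both. Next I measure the panel and the wheel.

```bash
cat > h.py <<'E'
import cv2, numpy as np
from bench import telemetry, cams
def ray(c,u,v):
    d=np.linalg.inv(c["mtx"])@[u,v,1.]; d=d*[1,-1,-1]
    E=c["extrinsics"]; R=E[:3,:3]; return -R.T@E[:3,3], R.T@d
def onz(c,u,v,z):
    o,d=ray(c,u,v); return o+d*(z-o[2])/d[2]
def proj(c,p):
    q=c["extrinsics"]@np.r_[p,1]; q=c["mtx"]@(q[:3]*[1,-1,-1]); return q[:2]/q[2]
def orange(img):
    h=cv2.cvtColor(img,cv2.COLOR_BGR2HSV); return cv2.inRange(h,(4,150,120),(16,255,255))
E
python3 - <<'E'
from h import *
c=cams.read_camera("top"); im=c["color"]
g=im.max(2); m=((g<60)).astype(np.uint8)*255
x0,y0=205,170
roi=np.zeros_like(m); roi[y0:280,x0:290]=m[y0:280,x0:290]
cs,_=cv2.findContours(roi,cv2.RETR_EXTERNAL,cv2.CHAIN_APPROX_NONE)
k=max(cs,key=cv2.contourArea); r=cv2.minAreaRect(k); print(r)
b=cv2.boxPoints(r); P=np.array([onz(c,*p,.076) for p in b]); print(P.round(4), np.linalg.norm(np.diff(P,axis=0),axis=1), P.mean(0))
o=orange(im); o[:, :205]=0;o[:,290:]=0; o[:170]=0; o[280:]=0
r=cv2.minAreaRect(np.argwhere(o)[:,::-1].astype(np.float32)); print(r); P=np.array([onz(c,*p,.084) for p in cv2.boxPoints(r)]); print(P.round(4),P.mean(0))
cv2.imwrite("pics/t1.png",cv2.resize(im[170:280,180:300],None,fx=5,fy=5,interpolation=cv2.INTER_CUBIC))
c=cams.read_camera("side"); im=c["color"]
cv2.imwrite("pics/s1.png",cv2.resize(im[215:300,250:360],None,fx=7,fy=7,interpolation=cv2.INTER_CUBIC))
E
```

```text
((248.42709350585938, 222.48561096191406), (70.10552978515625, 42.38243103027344), 74.57783508300781)
[[ 0.4853  0.101   0.076 ]
 [ 0.5052  0.024   0.076 ]
 [ 0.3775 -0.0085  0.076 ]
 [ 0.3583  0.0679  0.076 ]] [0.07955795 0.1317554  0.07869076] [0.43155886 0.04610303 0.076     ]
((236.39683532714844, 211.95811462402344), (68.270751953125, 22.735286712646484), 51.14662170410156)
[[0.4882 0.1235 0.084 ]
 [0.5144 0.0903 0.084 ]
 [0.4134 0.0123 0.084 ]
 [0.3878 0.0455 0.084 ]] [0.45096557 0.06790097 0.084     ]
```

View pics/t1.png

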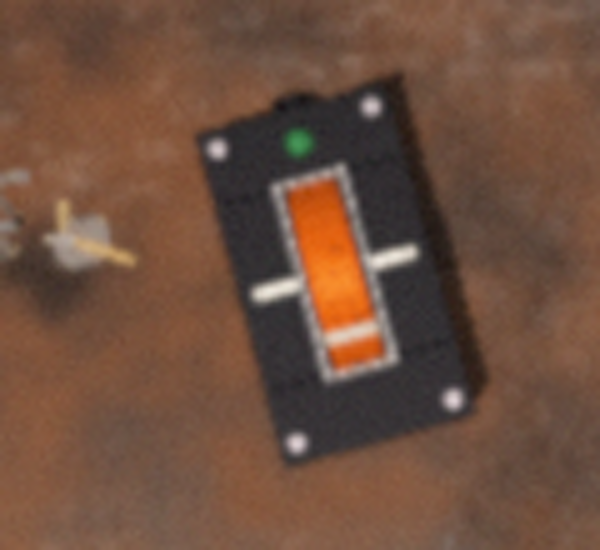

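View pics/s1.png

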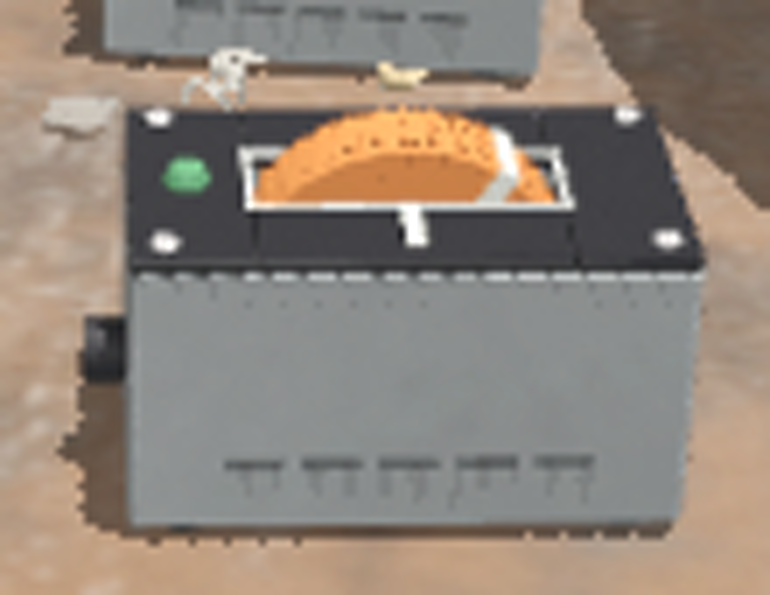

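The crops show the index lines running from (253,295) to (416,251), the screws at the four corners, and the wheel's white line at (351,333), on the robot's side. In the side crop the line is at about (507,165).

```bash
python3 - <<'E'
from h import *
c=cams.read_camera("top")
f=lambda u,v,z:onz(c,180+(u+.5)/5-.5,170+(v+.5)/5-.5,z)
S=[f(*p,.076) for p in((217,149),(371,106),(453,399),(297,443))]
print("screw ctr",np.mean(S,0)); I=[f(253,295,.076),f(416,251,.076)]; print("idx",I,np.mean(I,0), np.linalg.norm(I[0]-I[1]))
slot=[f(*p,.076) for p in((272,186),(345,166),(398,360),(325,381))]; ctr=np.mean(slot,0);print("slot",ctr)
ax=(S[0]+S[1]-S[2]-S[3]); yaw=np.arctan2(ax[1],ax[0]); ay=I[0]-I[1]; print("yaw",yaw, np.arctan2(-ay[0],ay[1]))
C=np.mean([ctr,np.mean(I,0),np.mean(S,0)],0); X=np.array([np.cos(yaw),np.sin(yaw),0])
# white line: on circle about axle at z=.05
for th in np.arange(-.75,-.4,.03):
    p=np.r_[C[:2],.05]+40e-3*(np.sin(th)*X+np.array([0,0,np.cos(th)])); u=proj(c,p); print(round(th,2),((u-[180,170]+.5)*5-.5).round(1))
E
```

```text
screw ctr [0.42786085 0.04977141 0.076     ]
idx [array([0.4204628 , 0.08026066, 0.076     ]), array([0.43566922, 0.01912388, 0.076     ])] [0.42806601 0.04969227 0.076     ] 0.06299952585412426
slot [0.42807472 0.04957535 0.076     ]
yaw 0.25264662101053725 0.24378103136203141
-0.75 [353.7 343.1]
-0.72 [353.  340.8]
-0.69 [352.3 338.3]
-0.66 [351.5 335.8]
-0.63 [350.8 333.3]
-0.6 [350.  330.7]
-0.57 [349.2 328. ]
-0.54 [348.4 325.3]
-0.51 [347.6 322.5]
-0.48 [346.8 319.7]
-0.45 [346.  316.9]
-0.42 [345.1 314. ]
```

Emit:
jog_arm(linear=[[0, 0, -4], [0, 0, -4], [0, 0, -4], [0, 0, -4], [0, 0, -4]], turn=[[0, 0, 0], [0, 0, 0], [0, 0, 0], [0, 0, 0], [0, 0, 0]], hand=[-1, -1, -1, -1, -1])

```text
time: 0.67
ee_pos: [0.2292, -0.581, 0.4166]
tcp_rot: [[0.93, 0.367, 0.0], [0.367, -0.93, -0.0], [-0.0, 0.0, -1.0]]
force: [0.4, -1.0, -0.5]
grip_width: 0.0605
gripper_force: 0.0
```

Emit:
jog_arm(linear=[[1.7, -3.6, 0], [1.7, -3.6, 0], [1.7, -3.6, 0], [1.7, -3.6, 0], [1.7, -3.6, 0]], turn=[[0, 0, 0], [0, 0, 0], [0, 0, 0], [0, 0, 0], [0, 0, 0]], hand=[-1, -1, -1, -1, -1])

```text
time: 1.08
ee_pos: [0.242, -0.3809, 0.4143]
tcp_rot: [[0.93, 0.367, 0.0], [0.367, -0.93, 0.0], [0.0, -0.0, -1.0]]
force: [1.2, 0.5, 0.7]
grip_width: 0.0273
gripper_force: 0.0
```

Emit:
jog_arm(linear=[[2.65, -2.8, 0], [2.65, -2.8, 0], [2.65, -2.8, 0], [2.65, -2.8, 0], [2.65, -2.8, 0]], turn=[[0, 0, 0], [0, 0, 0], [0, 0, 0], [0, 0, 0], [0, 0, 0]], hand=[-1, -1, -1, -1, -1])

```text
time: 1.5
ee_pos: [0.3142, -0.2022, 0.4148]
tcp_rot: [[0.93, 0.366, 0.001], [0.366, -0.93, -0.0], [0.001, 0.001, -1.0]]
force: [1.1, -1.4, -0.1]
grip_width: 0.0004
gripper_force: 0.0
```

Emit:
jog_arm(linear=[[2.65, -2.8, 0], [2.65, -2.8, 0], [2.65, -2.8, 0], [2.65, -2.8, 0], [2.65, -2.8, 0]], turn=[[0, 0, 0], [0, 0, 0], [0, 0, 0], [0, 0, 0], [0, 0, 0]], hand=[-1, -1, -1, -1, -1])

```text
time: 1.92
ee_pos: [0.3862, -0.0231, 0.4149]
tcp_rot: [[0.93, 0.367, 0.001], [0.367, -0.93, -0.0], [0.001, 0.0, -1.0]]
force: [1.3, -1.2, 0.2]
grip_width: 0.0006
gripper_force: 0.0
```

Emit:
jog_arm(linear=[[2.65, -2.8, 0], [2.65, -2.8, 0], [0, 0, 4], [0, 0, 4], [0, 0, 4]], turn=[[0, 0, 0], [0, 0, 0], [0, 0, -0.12], [0, 0, -0.12], [0, 0, -0.12]], hand=[-1, -1, -1, -1, -1])

```text
time: 2.33
ee_pos: [0.415, 0.0475, 0.2935]
tcp_rot: [[0.736, 0.677, 0.002], [0.677, -0.736, 0.0], [0.001, 0.001, -1.0]]
force: [0.8, 0.7, -0.4]
grip_width: 0.0006
gripper_force: 0.0
```

Emit:
jog_arm(linear=[[0, 0, 4], [0, 0, 2], [0, 0, 0], [0, 0, 0], [0, 0, 0]], turn=[[0, 0, -0.12], [0, 0, -0.12], [0, 0, -0.12], [0, 0, -0.12], [0, 0, -0.12]], hand=[-1, -1, -1, -1, -1])

```text
time: 2.75
ee_pos: [0.4144, 0.0465, 0.234]
tcp_rot: [[0.227, 0.974, -0.001], [0.974, -0.227, -0.0], [-0.0, -0.001, -1.0]]
force: [0.2, 0.3, 1.0]
grip_width: 0.0003
gripper_force: 0.0
```

Emit:
jog_arm(linear=[[0, 0, 0], [0, 0, 0], [0, 0, 0], [0, 0, 0], [0, 0, 0]], turn=[[0, 0, -0.12], [0, 0, -0.12], [0, 0, -0.12], [0, 0, -0.12], [0, 0, 0]], hand=[-1, -1, -1, -1, -1])

```text
time: 3.17
ee_pos: [0.4148, 0.0465, 0.2346]
tcp_rot: [[-0.248, 0.969, -0.0], [0.969, 0.248, -0.0], [-0.0, -0.0, -1.0]]
force: [0.3, 0.3, -0.5]
grip_width: 0.0005
gripper_force: 0.0
```

Emit:
jog_arm(linear=[[0, 0, 4], [0, 0, 4], [0, 0, 4], [0, 0, 1.2], [0, 0, 0]], turn=[[0, 0, 0], [0, 0, 0], [0, 0, 0], [0, 0, 0], [0, 0, 0]], hand=[-1, -1, -1, -1, -1])

```text
time: 3.58
ee_pos: [0.4122, 0.0462, 0.0997]
tcp_rot: [[-0.239, 0.971, -0.006], [0.971, 0.239, -0.001], [0.001, -0.006, -1.0]]
force: [-0.7, 1.3, -0.1]
grip_width: 0.0003
gripper_force: 0.0
```

```bash
python3 - <<'E'
from h import *
s=telemetry.read_state(); print(s["ee_pos"],s["force"])
c=cams.read_camera("side"); im=c["color"]
print("tcp px", (proj(c,s["ee_pos"])-[240,175]+.5)*6-.5)
cv2.imwrite("pics/s2.png",cv2.resize(im[175:275,240:370],None,fx=6,fy=6,interpolation=cv2.INTER_CUBIC))
E
```

```text
[0.41219338 0.04622277 0.099664  ] [-0.65820837  1.29054039 -0.08339809]
tcp px [476.30682257 316.41656654]
```

View pics/s2.png

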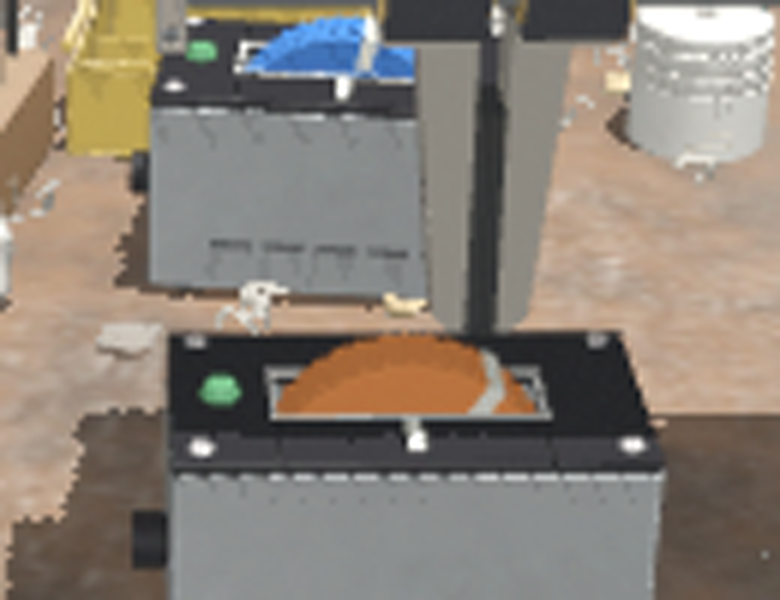

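The side view shows the closed fingertip at about (478,328), just above the robot-side part of the orange wheel, and the white line at about (490,380). The position agrees with my measurement, so I let it settle and then press.

Emit:
jog_arm(linear=[[0, 0, 0], [0, 0, 0], [0, 0, 0]], turn=[[0, 0, 0], [0, 0, 0], [0, 0, 0]], hand=[-1, -1, -1])

```text
time: 3.88
ee_pos: [0.4161, 0.0466, 0.104]
tcp_rot: [[-0.242, 0.97, 0.003], [0.97, 0.242, 0.0], [-0.0, 0.003, -1.0]]
force: [-1.0, 0.6, 0.7]
grip_width: -0.0
gripper_force: 0.0
```

Emit:
jog_arm(linear=[[0, 0, 0.6], [0, 0, 0.6], [0, 0, 0.3], [0, 0, 0], [0, 0, 0]], turn=[[0, 0, 0], [0, 0, 0], [0, 0, 0], [0, 0, 0], [0, 0, 0]], hand=[-1, -1, -1, -1, -1])

```text
time: 4.3
ee_pos: [0.4149, 0.0465, 0.0875]
tcp_rot: [[-0.243, 0.97, -0.0], [0.97, 0.243, -0.0], [-0.0, -0.0, -1.0]]
force: [0.3, -0.8, 3.0]
grip_width: 0.0001
gripper_force: 1.4
```

Emit:
jog_arm(linear=[[0, 0, 0.25], [0, 0, 0], [0, 0.2, 0], [0, 0.2, 0], [0, 0.2, 0]], turn=[[0, 0, 0], [0, 0, 0], [0, 0, 0], [0, 0, 0], [0, 0, 0]], hand=[-1, -1, -1, -1, -1])

```text
time: 4.72
ee_pos: [0.4208, 0.048, 0.0852]
tcp_rot: [[-0.243, 0.97, -0.0], [0.97, 0.243, -0.0], [0.0, -0.0, -1.0]]
force: [-1.1, -0.7, 4.3]
grip_width: 0.0005
gripper_force: 2.3
```

Emit:
jog_arm(linear=[[0, 0.2, 0], [0, 0.2, 0], [0, 0, 0], [0, 0, 0], [0, 0, 0]], turn=[[0, 0, 0], [0, 0, 0], [0, 0, 0], [0, 0, 0], [0, 0, 0]], hand=[-1, -1, -1, -1, -1])

```text
time: 5.13
ee_pos: [0.4253, 0.0491, 0.0853]
tcp_rot: [[-0.243, 0.97, 0.001], [0.97, 0.243, 0.0], [-0.0, 0.001, -1.0]]
force: [1.0, 0.2, 4.7]
grip_width: 0.0007
gripper_force: 2.3
```

```bash
python3 - <<'E'
from h import *
s=telemetry.read_state(); print(s["ee_pos"],s["force"])
c=cams.read_camera("side"); im=c["color"]
C=np.array([.428,.0497,0]);X=np.array([np.cos(.25),np.sin(.25),0]);Y=np.array([-X[1],X[0],0])
for th in(-.6,-.4,-.3,-.2,-.1,0):
    p=C+[0,0,.045]+Y*.01+.04*(np.sin(th)*X+np.array([0,0,np.cos(th)])); print(th,((proj(c,p)-[265,215]+.5)*8-.5).round())
cv2.imwrite("pics/s3.png",cv2.resize(im[215:265,265:350],None,fx=8,fy=8,interpolation=cv2.INTER_CUBIC))
E
```

```text
[0.42530988 0.04908554 0.08529418] [0.99978062 0.1596759  4.70923834]
-0.6 [466. 218.]
-0.4 [433. 202.]
-0.3 [415. 196.]
-0.2 [396. 192.]
-0.1 [377. 189.]
0 [357. 189.]
```

View pics/s3.png

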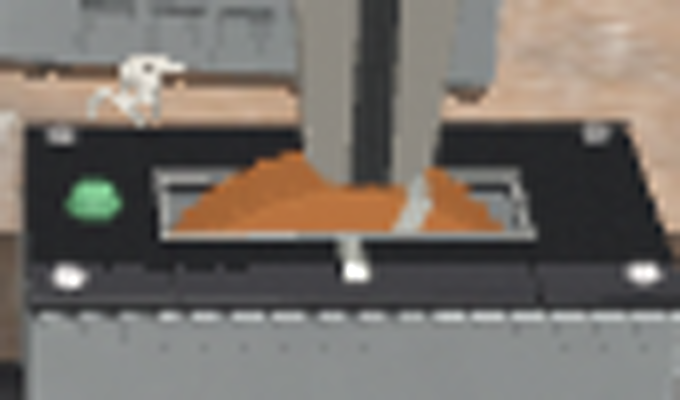

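The white line's near rim end is now at about (415,203), or about -0.35 rad. The wheel follows the finger at about 40 mm per radian, so I roll on about 13 mm, then lift and look.

Emit:
jog_arm(linear=[[0, 0.2, 0], [0, 0.2, 0], [0, 0.2, 0], [0, 0.2, 0], [0, 0.2, 0]], turn=[[0, 0, 0], [0, 0, 0], [0, 0, 0], [0, 0, 0], [0, 0, 0]], hand=[-1, -1, -1, -1, -1])

```text
time: 5.6
ee_pos: [0.4343, 0.0514, 0.085]
tcp_rot: [[-0.243, 0.97, -0.0], [0.97, 0.243, -0.0], [0.0, -0.0, -1.0]]
force: [-1.3, 0.3, 4.4]
grip_width: 0.0004
gripper_force: 2.4
```

Emit:
jog_arm(linear=[[0, 0.2, 0], [0, 0.1, 0], [0, 0, 0], [0, 0, 0], [0, 0, 0]], turn=[[0, 0, 0], [0, 0, 0], [0, 0, 0], [0, 0, 0], [0, 0, 0]], hand=[-1, -1, -1, -1, -1])

```text
time: 6.02
ee_pos: [0.4376, 0.0522, 0.0852]
tcp_rot: [[-0.243, 0.97, 0.001], [0.97, 0.243, 0.0], [-0.0, 0.001, -1.0]]
force: [1.0, 0.4, 4.9]
grip_width: 0.0005
gripper_force: 2.3
```

Emit:
jog_arm(linear=[[0, 0, -1], [0, 0, -2], [0, 0, -2], [0, 0, 0], [0, 0, 0]], turn=[[0, 0, 0], [0, 0, 0], [0, 0, 0], [0, 0, 0], [0, 0, 0]], hand=[-1, -1, -1, -1, -1])

```text
time: 6.43
ee_pos: [0.4377, 0.0521, 0.136]
tcp_rot: [[-0.243, 0.97, 0.002], [0.97, 0.243, 0.0], [-0.0, 0.002, -1.0]]
force: [0.2, 0.5, -0.3]
grip_width: 0.0002
gripper_force: 0.0
```

```bash
cat > look.py <<'E'
from h import *
import sys
s=telemetry.read_state(); print(s["ee_pos"],s["force"])
c=cams.read_camera("side"); im=c["color"]
C=np.array([.428,.0497,0]);X=np.array([np.cos(.25),np.sin(.25),0]);Y=np.array([-X[1],X[0],0])
for y in(-.01,.01):
  for th in(-.2,-.1,-.05,0,.05):
    p=C+[0,0,.05]+Y*y+.04*(np.sin(th)*X+np.array([0,0,np.cos(th)])); print(y,th,((proj(c,p)-[265,215]+.5)*8-.5).round())
for y in(-.03,-.014,.014,.03): print("idx",y,((proj(c,C+[0,0,.076]+Y*y)-[265,215]+.5)*8-.5).round())
cv2.imwrite(sys.argv[1],cv2.resize(im[215:265,265:350],None,fx=8,fy=8,interpolation=cv2.INTER_CUBIC))
E
python3 look.py pics/s4.png
```

```text
[0.43772268 0.05210251 0.13602186] [ 0.20787644  0.49105473 -0.32565648]
-0.01 -0.2 [387. 124.]
-0.01 -0.1 [368. 121.]
-0.01 -0.05 [358. 120.]
-0.01 0 [349. 120.]
-0.01 0.05 [339. 121.]
0.01 -0.2 [397. 170.]
0.01 -0.1 [378. 168.]
0.01 -0.05 [368. 167.]
0.01 0 [358. 167.]
0.01 0.05 [348. 167.]
idx -0.03 [337. 135.]
idx -0.014 [344. 171.]
idx 0.014 [357. 237.]
idx 0.03 [365. 277.]
```

View pics/s4.png

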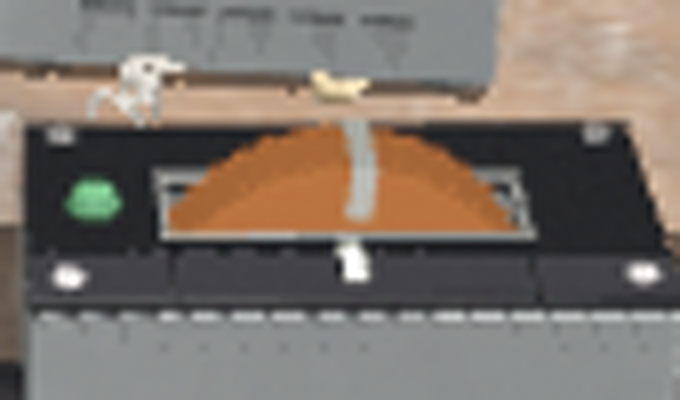

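The line runs from (356,122) to (367,168), and the near index mark is at (353,258), about 7 px left of my projection. The wheel therefore looks about 0.08 rad short. I measure it to sub-pixel accuracy.

```bash
cat > meas.py <<'E'
from h import *
from scipy.optimize import brentq
c=cams.read_camera("side"); im=c["color"].astype(float)
C=np.array([.428,.0497,0]);X=np.array([np.cos(.25),np.sin(.25),0]);Y=np.array([-X[1],X[0],0])
def cen(r,a,b,w):
    x=np.arange(a,b); ww=np.clip(w[r,a:b],0,None); return (ww*x).sum()/ww.sum()
sat=im.max(2)-im.min(2); white=np.clip(90-sat,0,90); br=np.clip(im.min(2)-110,0,None)
# bias from index mark (front)
bias=[]
for r in range(246,250):
    u=cen(r,302,316,br)
    y=brentq(lambda y:proj(c,C+[0,0,.076]+Y*y)[1]-r,0,.05); bias.append(u-proj(c,C+[0,0,.076]+Y*y)[0])
print("bias px",np.round(bias,2))
for r in range(230,236):
    u=cen(r,300,322,white)
    P=lambda th,y:proj(c,C+[0,0,.05]+Y*y+.04*(np.sin(th)*X+np.array([0,0,np.cos(th)])))
    def f(th):
        y=brentq(lambda y:P(th,y)[1]-r,-.03,.03); return P(th,y)[0]+np.mean(bias)-u
    print(r,round(u,2),"th",round(brentq(f,-.5,.5),3))
E
python3 meas.py; python3 - <<'E'
from h import *
c=cams.read_camera("top"); cv2.imwrite("pics/t2.png",cv2.resize(c["color"][180:265,200:290],None,fx=6,fy=6,interpolation=cv2.INTER_CUBIC))
E
```

```text
bias px [-1.24 -0.86 -1.05 -1.11]
230 311.41 th -0.18
231 313.68 th -0.272
232 315.55 th -0.349
233 313.96 th -0.264
234 311.62 th -0.151
235 310.01 th -0.075
```

View pics/t2.png

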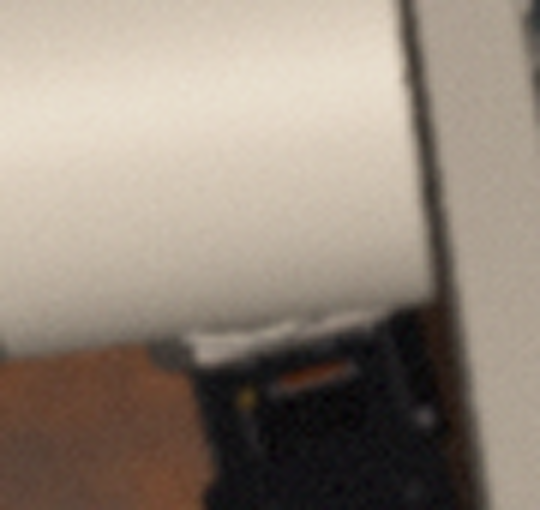

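The arm blocks the top view, and the black panel got into the side mask. I require brightness as well and narrow the window.

```bash
sed -i 's/white=.*; br=/white=np.clip(90-sat,0,90)*(im.min(2)>95); br=/; s/cen(r,300,322,white)/cen(r,303,318,white)/' meas.py; python3 meas.py
```

```text
bias px [-1.24 -0.87 -1.05 -1.1 ]
230 307.71 th -0.023
231 309.01 th -0.068
232 309.54 th -0.081
233 309.57 th -0.074
234 310.0 th -0.083
235 310.0 th -0.075
```

About -0.077 rad remains, or 3.1 mm of rim. I go back 1 cm, press, roll 3 mm and lift.

Emit:
jog_arm(linear=[[0, -1.1, 1], [0, 0, 2], [0, 0, 1], [0, 0, 0.5], [0, 0, 0.5]], turn=[[0, 0, 0], [0, 0, 0], [0, 0, 0], [0, 0, 0], [0, 0, 0]], hand=[-1, -1, -1, -1, -1])

```text
time: 7.05
ee_pos: [0.4258, 0.0494, 0.0843]
tcp_rot: [[-0.243, 0.97, -0.002], [0.97, 0.243, -0.0], [0.0, -0.002, -1.0]]
force: [-1.6, -0.3, 6.3]
grip_width: 0.0006
gripper_force: 2.8
```

Emit:
jog_arm(linear=[[0, 0, 0], [0, 0, 0], [0, 0, 0]], turn=[[0, 0, 0], [0, 0, 0], [0, 0, 0]], hand=[-1, -1, -1])

```text
time: 7.3
ee_pos: [0.4269, 0.0496, 0.0856]
tcp_rot: [[-0.242, 0.97, 0.001], [0.97, 0.242, 0.0], [0.0, 0.001, -1.0]]
force: [-1.3, 0.9, 5.2]
grip_width: 0.0005
gripper_force: 2.2
```

Emit:
jog_arm(linear=[[0, 0.1, 0], [0, 0.1, 0], [0, 0.1, 0], [0, 0, 0], [0, 0, 0]], turn=[[0, 0, 0], [0, 0, 0], [0, 0, 0], [0, 0, 0], [0, 0, 0]], hand=[-1, -1, -1, -1, -1])

```text
time: 7.72
ee_pos: [0.4299, 0.0503, 0.0853]
tcp_rot: [[-0.243, 0.97, 0.001], [0.97, 0.243, 0.0], [0.0, 0.001, -1.0]]
force: [-0.9, 3.0, 4.5]
grip_width: 0.0005
gripper_force: 2.3
```

Emit:
jog_arm(linear=[[0, 0, -1], [0, 0, -2], [0, 0, -2], [0, 0, 0], [0, 0, 0]], turn=[[0, 0, 0], [0, 0, 0], [0, 0, 0], [0, 0, 0], [0, 0, 0]], hand=[-1, -1, -1, -1, -1])

```text
time: 8.13
ee_pos: [0.4301, 0.05, 0.1355]
tcp_rot: [[-0.243, 0.97, 0.002], [0.97, 0.243, -0.0], [-0.001, 0.002, -1.0]]
force: [0.8, -0.2, -0.4]
grip_width: 0.0003
gripper_force: 0.0
```

```bash
python3 meas.py; python3 look.py pics/s5.png|head -1
```

```text
bias px [-1.24 -0.86 -1.06 -1.11]
230 305.85 th 0.054
231 306.4 th 0.04
232 306.56 th 0.041
233 306.79 th 0.04
234 307.01 th 0.039
235 307.02 th 0.047
[0.42934945 0.05000559 0.13475835] [ 1.05435038 -0.47482397 -1.13306334]
```

View pics/s5.png

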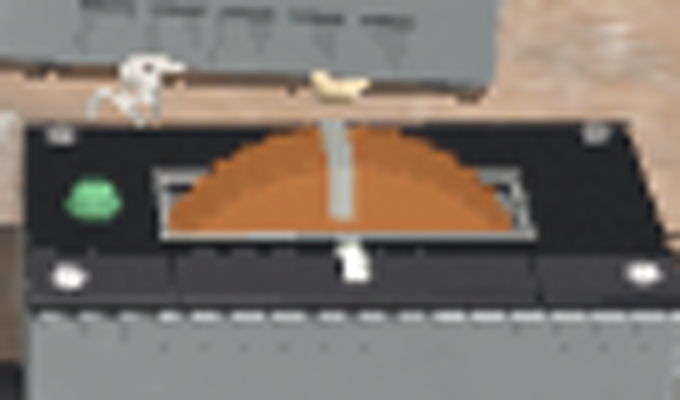

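The picture shows the line at (341,168), slightly past the index: the settling motion on the way down added some roll, giving about +0.04 rad. Before trimming, I swing the arm to the left so the top camera can confirm.

Emit:
jog_arm(linear=[[3, 0, -2.5], [3, 0, -2.5], [4, 0, 0], [4, 0, 0], [4, 0, 0]], turn=[[0, 0, 0], [0, 0, 0], [0, 0, 0], [0, 0, 0], [0, 0, 0]], hand=[-1, -1, -1, -1, -1])

```text
time: 8.65
ee_pos: [0.3849, 0.226, 0.1845]
tcp_rot: [[-0.242, 0.97, -0.0], [0.97, 0.242, -0.0], [-0.0, -0.0, -1.0]]
force: [0.6, 0.5, 0.0]
grip_width: 0.0006
gripper_force: 0.0
```

```bash
cat > mt.py <<'E'
from h import *
c=cams.read_camera("top"); im=c["color"]
cv2.imwrite("pics/t3.png",cv2.resize(im[180:265,200:290],None,fx=6,fy=6,interpolation=cv2.INTER_CUBIC))
C=np.array([.428,.0497,.076]);X=np.array([np.cos(.25),np.sin(.25),0]);Y=np.array([-X[1],X[0],0]); w=im.min(2).astype(np.float32)
sx=np.arange(-.012,.012,.0005)
def prof(y,z):
    q=np.array([proj(c,np.r_[C[:2],z]+Y*y+X*s) for s in sx]).astype(np.float32)
    v=cv2.remap(w,q[:,:1],q[:,1:],cv2.INTER_LINEAR).ravel(); v=np.clip(v-v.min()-.4*np.ptp(v),0,None); return (v*sx).sum()/v.sum()*1e3, v.max()
for y in(-.028,-.024,-.02,.02,.024,.028): print("index",y,np.round(prof(y,.076),2))
for y in(-.006,-.003,0,.003,.006): print("wheel",y,np.round(prof(y,.09),2))
E
python3 mt.py
```

```text
index -0.028 [3.000e-02 9.197e+01]
index -0.024 [9.0000e-02 1.0011e+02]
index -0.02 [ 0.23 97.79]
index 0.02 [1.1000e-01 1.1165e+02]
index 0.024 [ 0.47 76.23]
index 0.028 [ 0.11 42.44]
wheel -0.006 [  1.67 123.81]
wheel -0.003 [  1.55 118.39]
wheel 0 [  1.62 122.69]
wheel 0.003 [  1.48 118.08]
wheel 0.006 [  1.57 119.9 ]
```

View pics/t3.png

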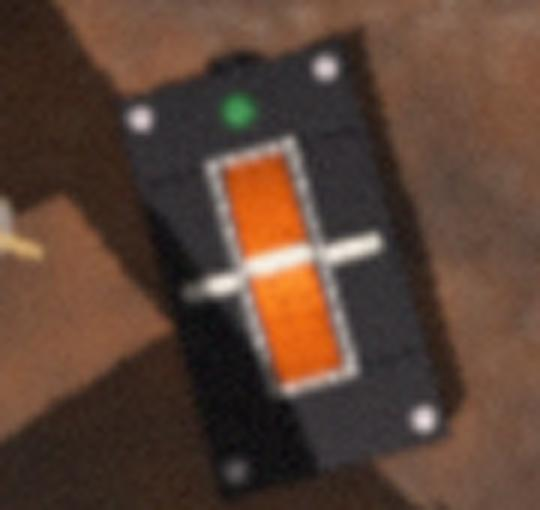

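The top view shows the line at about (280,261), just beyond the index lines on the far side. The two cameras agree on about +0.037 rad (1.4 mm past), so I go back, settle, press straight down and trim 1.4 mm back.

Emit:
jog_arm(linear=[[-4, 0, 0], [-4, 0, 0], [-4, 0, 0], [-3, 0, 2.5], [-3, 0, 2.5]], turn=[[0, 0, 0], [0, 0, 0], [0, 0, 0], [0, 0, 0], [0, 0, 0]], hand=[-1, -1, -1, -1, -1])

```text
time: 9.12
ee_pos: [0.4302, 0.0486, 0.1345]
tcp_rot: [[-0.243, 0.97, 0.002], [0.97, 0.243, 0.0], [-0.0, 0.002, -1.0]]
force: [0.2, 0.6, -0.4]
grip_width: 0.0005
gripper_force: 0.0
```

Emit:
jog_arm(linear=[[0, 0, 1], [0, 0, 1], [0, 0, 1], [0, 0, 0.5], [0, 0, 0]], turn=[[0, 0, 0], [0, 0, 0], [0, 0, 0], [0, 0, 0], [0, 0, 0]], hand=[-1, -1, -1, -1, -1])

```text
time: 9.53
ee_pos: [0.428, 0.0499, 0.0983]
tcp_rot: [[-0.243, 0.97, -0.003], [0.97, 0.243, -0.0], [0.0, -0.004, -1.0]]
force: [-0.6, 0.0, -0.0]
grip_width: 0.0006
gripper_force: 0.0
```

Emit:
jog_arm(linear=[[0, 0, 0], [0, 0, 0], [0, 0, 0], [0, 0, 0], [0, 0, 0]], turn=[[0, 0, 0], [0, 0, 0], [0, 0, 0], [0, 0, 0], [0, 0, 0]], hand=[-1, -1, -1, -1, -1])

```text
time: 9.95
ee_pos: [0.4297, 0.0503, 0.1005]
tcp_rot: [[-0.243, 0.97, 0.001], [0.97, 0.243, 0.0], [-0.0, 0.001, -1.0]]
force: [1.2, -0.0, -0.3]
grip_width: 0.0001
gripper_force: 0.0
```

Emit:
jog_arm(linear=[[0, 0, 0.4], [0, 0, 0.4], [0, 0, 0.3], [0, 0, 0.2], [0, 0, 0.2]], turn=[[0, 0, 0], [0, 0, 0], [0, 0, 0], [0, 0, 0], [0, 0, 0]], hand=[-1, -1, -1, -1, -1])

```text
time: 10.37
ee_pos: [0.4295, 0.0502, 0.0849]
tcp_rot: [[-0.243, 0.97, -0.0], [0.97, 0.243, 0.0], [0.0, -0.0, -1.0]]
force: [-1.4, 0.3, 4.6]
grip_width: 0.0003
gripper_force: 2.5
```

Emit:
jog_arm(linear=[[0, 0, 0], [0, 0, 0], [0, 0, 0], [0, 0, 0]], turn=[[0, 0, 0], [0, 0, 0], [0, 0, 0], [0, 0, 0]], hand=[-1, -1, -1, -1])

```text
time: 10.7
ee_pos: [0.4295, 0.0502, 0.0852]
tcp_rot: [[-0.243, 0.97, 0.0], [0.97, 0.243, 0.0], [-0.0, 0.0, -1.0]]
force: [-0.4, 0.6, 4.4]
grip_width: 0.0003
gripper_force: 2.3
```

Emit:
jog_arm(linear=[[0, -0.07, 0], [0, -0.07, 0], [0, 0, 0], [0, 0, 0], [0, 0, 0]], turn=[[0, 0, 0], [0, 0, 0], [0, 0, 0], [0, 0, 0], [0, 0, 0]], hand=[-1, -1, -1, -1, -1])

```text
time: 11.12
ee_pos: [0.4283, 0.0498, 0.0852]
tcp_rot: [[-0.243, 0.97, 0.0], [0.97, 0.243, 0.0], [-0.0, 0.0, -1.0]]
force: [0.6, 0.9, 4.1]
grip_width: 0.0006
gripper_force: 2.3
```

Emit:
jog_arm(linear=[[0, 0, -1], [0, 0, -2], [0, 0, -2], [0, 0, 0], [0, 0, 0]], turn=[[0, 0, 0], [0, 0, 0], [0, 0, 0], [0, 0, 0], [0, 0, 0]], hand=[-1, -1, -1, -1, -1])

```text
time: 11.53
ee_pos: [0.4281, 0.0498, 0.1353]
tcp_rot: [[-0.243, 0.97, 0.001], [0.97, 0.243, 0.0], [-0.0, 0.001, -1.0]]
force: [-0.1, -0.2, -0.3]
grip_width: 0.0004
gripper_force: 0.0
```

Emit:
jog_arm(linear=[[3, 0, -2.5], [3, 0, -2.5], [4, 0, 0], [4, 0, 0], [4, 0, 0]], turn=[[0, 0, 0], [0, 0, 0], [0, 0, 0], [0, 0, 0], [0, 0, 0]], hand=[-1, -1, -1, -1, -1])

```text
time: 11.95
ee_pos: [0.3832, 0.2255, 0.1842]
tcp_rot: [[-0.242, 0.97, -0.001], [0.97, 0.242, -0.001], [-0.0, -0.001, -1.0]]
force: [2.4, -0.1, -0.8]
grip_width: 0.0003
gripper_force: 0.0
```

```bash
python3 mt.py; python3 meas.py
```

```text
index -0.028 [6.00e-02 9.33e+01]
index -0.024 [8.000e-02 9.928e+01]
index -0.02 [ 0.16 98.32]
index 0.02 [9.0000e-02 1.0846e+02]
index 0.024 [ 0.5  74.52]
index 0.028 [ 0.14 44.36]
wheel -0.006 [ -0.52 123.5 ]
wheel -0.003 [ -0.73 125.99]
wheel 0 [ -0.63 125.51]
wheel 0.003 [ -0.73 123.09]
wheel 0.006 [ -0.58 124.34]
bias px [-1.12 -0.85 -1.45 -1.07]
230 310.61 th -0.148
231 310.82 th -0.147
232 310.74 th -0.135
233 310.07 th -0.097
234 310.18 th -0.093
235 310.23 th -0.086
```

The top camera gives -0.019 rad, while the side estimate is off, probably because the lighting changed with the arm away. I check the raw side profile.

```bash
python3 - <<'E'
from h import *
im=cams.read_camera("side")["color"].astype(int)
for r in(231,233,235,247): print(r,"min",im[r,300:319].min(1).tolist(),"sat",np.ptp(im[r,300:319],axis=1).tolist())
E
sed -i 's/(im.min(2)>95)/(im.min(2)>150)/' meas.py; python3 meas.py
```

```text
231 min [90, 89, 100, 116, 119, 120, 153, 255, 255, 243, 140, 94, 105, 90, 83, 82, 111, 133, 136] sat [116, 118, 142, 139, 136, 135, 64, 0, 0, 12, 115, 148, 144, 122, 87, 81, 15, 13, 13]
233 min [113, 115, 117, 118, 118, 119, 119, 255, 255, 255, 181, 96, 119, 119, 119, 93, 97, 131, 137] sat [142, 140, 138, 137, 137, 136, 136, 0, 0, 0, 74, 141, 136, 136, 136, 149, 119, 21, 12]
235 min [114, 114, 118, 119, 109, 95, 117, 192, 255, 255, 212, 130, 88, 81, 118, 97, 108, 142, 137] sat [141, 141, 137, 136, 146, 149, 138, 48, 0, 0, 43, 125, 142, 139, 137, 150, 143, 29, 12]
247 min [70, 70, 69, 70, 70, 70, 69, 92, 255, 255, 207, 92, 68, 44, 41, 41, 40, 42, 41] sat [4, 4, 4, 4, 4, 5, 5, 2, 0, 0, 7, 1, 5, 4, 3, 2, 3, 3, 2]
bias px [-1.14 -1.08 -1.31 -1.07]
230 307.51 th -0.018
231 307.77 th -0.02
232 308.0 th -0.021
233 308.11 th -0.017
234 308.51 th -0.025
235 308.53 th -0.018
```

Both cameras now agree on -0.02 rad (0.8 mm), which is in line. The arm is clear and touching nothing, and the blue wheel was not touched. I hand the job in.

```bash
python3 -c "
from bench import workorder; print(workorder.finish_job())"
```

```text
the job is handed in; nothing more can be done
None
```

The orange wheel's white line is in line with the index lines, to about 0.02 rad (0.8 mm) in both cameras, after rolling slightly past and trimming about 2 mm back; the blue wheel was not touched, the arm is clear, and the job was handed in at about 12 s.

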